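# Rack the mushroom dollies by size

## Task

Stand the four steel mushroom dollies upright on the row of brass seats, one centred on each seat, in order of size: the largest on the seat next to the red end block, then each smaller one in turn, so that the smallest is next to the blue end block. Do not knock any dolly over, leave the hammer where it lies, and let go of everything at the end.

Things in the scene. Friction and masses are not known exactly. Their poses are not given: they have to be found in the camera images.
- dolly_a: Smallest of four loose steel mushroom dollies (forming punches), standing upright. Bright round head 24 mm across, straight-sided from 36 to 54 mm above the underside (grip there, TCP at 46 mm), shallow dome on top, total height 60 mm; dark shank 18-20 mm thick, round foot 40 mm across. Origin: centre of the foot's underside; z up its axis; yaw means nothing. About 140 g.
- dolly_b: Second smallest of four loose steel mushroom dollies (forming punches), standing upright. Bright round head 34 mm across, straight-sided from 43 to 61 mm above the underside (grip there, TCP at 53 mm), shallow dome on top, total height 67 mm; dark shank 18-20 mm thick, round foot 40 mm across. Origin: centre of the foot's underside; z up its axis; yaw means nothing. About 220 g.
- dolly_c: Second largest of four loose steel mushroom dollies (forming punches), standing upright. Bright round head 44 mm across, straight-sided from 50 to 68 mm above the underside (grip there, TCP at 60 mm), shallow dome on top, total height 74 mm; dark shank 18-20 mm thick, round foot 40 mm across. Origin: centre of the foot's underside; z up its axis; yaw means nothing. About 340 g.
- dolly_d: Largest of four loose steel mushroom dollies (forming punches), standing upright. Bright round head 54 mm across, straight-sided from 57 to 75 mm above the underside (grip there, TCP at 67 mm), shallow dome on top, total height 81 mm; dark shank 18-20 mm thick, round foot 40 mm across. Origin: centre of the foot's underside; z up its axis; yaw means nothing. About 520 g.
- seat_1: Fixed flat brass disc, number 1 of four in a straight row 80 mm apart on a dark wooden board (400 x 110 x 10 mm, fixed to the bench). 66 mm across, 3 mm thick. Origin: centre of its underside, 10 mm above the bench; its upper face is 13 mm above the bench. Its y axis runs along the row from seat 1 to seat 4.
- seat_2: Fixed flat brass disc, number 2 of four in a straight row 80 mm apart on a dark wooden board (400 x 110 x 10 mm, fixed to the bench). 66 mm across, 3 mm thick. Origin: centre of its underside, 10 mm above the bench; its upper face is 13 mm above the bench. Its y axis runs along the row from seat 1 to seat 4.
- seat_3: Fixed flat brass disc, number 3 of four in a straight row 80 mm apart on a dark wooden board (400 x 110 x 10 mm, fixed to the bench). 66 mm across, 3 mm thick. Origin: centre of its underside, 10 mm above the bench; its upper face is 13 mm above the bench. Its y axis runs along the row from seat 1 to seat 4.
- seat_4: Fixed flat brass disc, number 4 of four in a straight row 80 mm apart on a dark wooden board (400 x 110 x 10 mm, fixed to the bench). 66 mm across, 3 mm thick. Origin: centre of its underside, 10 mm above the bench; its upper face is 13 mm above the bench. Its y axis runs along the row from seat 1 to seat 4.
- red_end: Fixed red block across one end of the dark board (90 x 22 x 26 mm, standing on the board), 62 mm beyond the nearest brass seat; it may be beside seat 1 or beside seat 4. A blue block of the same size is at the other end. Origin: centre of its underside.
- hammer: Bystander: a loose hammer with wooden handle and blue head lying on the bench to the right of the work, about 265 mm long, 28 mm high. Origin: underside, on the handle's line, 100 mm short of the head; x axis points along the handle to the head. Leave it where it is.

How it is judged (in metres and radians):
At the end, for the whole second after the job is handed in: From the seat beside the red block to the seat beside the blue block stand the largest, second largest, second smallest and smallest dolly, each within 12 mm of its seat's centre, resting on the seat, upright within 0.1 rad, at rest and released (((horizontal distance between red_end and seat_1 below 0.1 m and horizontal distance between dolly_d and seat_1 below 0.012 m and z of dolly_d in the frame of seat_1 between 0 and 0.007 m and horizontal distance between dolly_c and seat_2 below 0.012 m and z of dolly_c in the frame of seat_2 between 0 and 0.007 m and horizontal distance between dolly_b and seat_3 below 0.012 m and z of dolly_b in the frame of seat_3 between 0 and 0.007 m and horizontal distance between dolly_a and seat_4 below 0.012 m and z of dolly_a in the frame of seat_4 between 0 and 0.007 m) or (horizontal distance between red_end and seat_4 below 0.1 m and horizontal distance between dolly_a and seat_1 below 0.012 m and z of dolly_a in the frame of seat_1 between 0 and 0.007 m and horizontal distance between dolly_b and seat_2 below 0.012 m and z of dolly_b in the frame of seat_2 between 0 and 0.007 m and horizontal distance between dolly_c and seat_3 below 0.012 m and z of dolly_c in the frame of seat_3 between 0 and 0.007 m and horizontal distance between dolly_d and seat_4 below 0.012 m and z of dolly_d in the frame of seat_4 between 0 and 0.007 m)) and angle between each of dolly_a, dolly_b, dolly_c, dolly_d's own z axis and vertical below 0.1 rad and linear speed of each of dolly_a, dolly_b, dolly_c, dolly_d below 0.02 m/s); the robot touches nothing.
It fails at once if a dolly is knocked over (tilted by more than 0.8 rad) (angle between any of dolly_a, dolly_b, dolly_c, dolly_d's own z axis and vertical above 0.8 rad).
It fails at once if the hammer is moved by more than 25 mm (distance of hammer from where it was at the start of the episode above 0.025 m).
It also fails if it takes over 104 s, if anything falls off the work surface, if the arm or the gripper's body presses on something with over 40 N, if the wrist force passes 120 N, or if a joint passes its speed limit or range.

## Robot

A 6-joint arm with a two-finger parallel gripper is mounted at the origin on the work surface. World frame = base frame: x ahead of the robot, y to its left, z up, the work surface at z = 0. Lengths are in mm, angles in rad, forces in N, time in s.
With the tool pointing down it reaches from about 350 to 925 mm from the base axis. Payload 6.4 kg.
Tool frame: the origin (TCP) lies between the finger pads, 19 mm behind the fingertips; this is the grasp point; z points along the fingers, y is the line along which they close (so a half turn about z gives the same grasp; the last joint's range is limited). The gripper opens to 94 mm and grips with 3 to 60 N. Pads are 16 mm wide; open, the fingers measure 119 mm over their backs; the gripper's body (75 mm by 177 mm) begins 78 mm behind the grasp point.
Start: joints at [0.979, 0.245, 1.558, -0, 1.339, -0.174], TCP at [263.736, 594.102, 224.255] pointing down, gripper open.
Joint ranges: [-3.13, 3.13], [-1.02, 2.26], [0.13, 2.54], [-0.95, 4.09], [0.21, 2.88], [-2.74, 2.74]. Speed limits (rad/s): [2.57, 2.57, 3.14, 3.14, 3.14, 3.14].

## Interface

Orientations are given as a rotation vector (axis times angle).
In Python, from cell import manip gives the robot as it stands.
- The arm moves only by the tool step_hand, called after "Request:" by a JSON object that holds its "fn" and its "kwargs", one argument or row to a line. Schema: {"type":"object","properties":{"motion":{"type":"array","items":{"type":"array","prefixItems":[{"type":"array","items":{"type":"number"},"minItems":3,"maxItems":3},{"type":"array","items":{"type":"number"},"minItems":3,"maxItems":3},{"type":"number"}],"minItems":3,"maxItems":3},"minItems":1,"maxItems":20},"only":{"type":"string"},"quiet":{"type":"boolean"},"lines":{"type":"string"}},"required":["motion"],"additionalProperties":false}. motion is a list of rows, 1 to 20 of them, each written [[dx, dy, dz], [rx, ry, rz], opening]: dx, dy, dz in shares of 0.25 m (1.0 is 0.25 m), then a rotation vector rx, ry, rz in fractions of the full range, 1 being 4 rad, then the finger opening in mm; each row shifts and turns the commanded pose from where the row before left it, along the tool's axes as they then stand; what a row does not reach is not made up. A row lasts 1/8 s, in which the tool goes at most 62.5 mm and 0.188 rad, less where a joint would pass 70% of its speed; a pose out of reach is approached as far as the arm can. The fingers move at their own pace and stop on an object; the grip force is fixed at half the most. Time passes only in rows, so rows that do not move let the fingers close. The tool returns the time, the measured TCP pose, the force, the opening and the grip force at its end. only (a regular expression) keeps the lines of the reply that match it, lines (a string "A,B") keeps lines A to B, and quiet returns only ok. A shift or turn number past 1, either way, is cut back to 1. Input that does not fit is refused with a message, and nothing moves.
- manip.get_state(): the state, without advancing time (a new reading comes with each control period).
- manip.snapshot(name): name is "scene" or "top" or "wrist"; returns a dict with "img" (400x640x3 uint8, red, green, blue), "fx", "fy", "cx", "cy" (pixels), "extrinsics" (4x4, takes a point from world to camera coordinates). Camera axes: x right, y up, looking along -z (the intrinsics and any distortion apply to the point x, -y, -z); pixel columns grow to the right and rows downward; lengths in mm; the calibration is good to about 2 mm. A picture is of the moment at which its call begins. There is no depth.
- manip.hand_in(): hands the job in; it is judged then, once.
The state is a dict: "clock": time; "qpos": joint angles; "dq": joint speeds; "effort": joint torques, N m; "position": TCP position; "eef_rot": TCP orientation; "wrist_force": force on the tool from outside, world axes, zero at the start; "wrist_torque": the same for the moment, N m; "finger_gap": finger opening in mm; "gripper_force": force on a finger pad.
Only numpy, scipy, OpenCV 4.12 (cv2) and the standard library are available. Lean on these libraries where they do the work, as an engineer would, in place of code of your own. Each camera call takes 0.05 s, during which the arm holds its last target. There are 200 camera calls.

## Working session

There is one attempt and no reset: what is moved stays moved. The work goes in short steps, Python scripts to look and compute and a tool call to move; the robot and the scene stay as the last step left them, time stands still between calls to the robot, and variables do not carry over. Pictures are saved under pics/ and viewed, at most 14 in all, crops included, and the job is handed in when it is done.

```bash
ls; mkdir -p pics
```

Run:
```python
from cell import manip
import cv2
for n in("top","scene"):
    s=manip.snapshot(n); cv2.imwrite(f"pics/{n}0.png",s["img"][:,:,::-1]); print(n,s["fx"],s["fy"],s["cx"],s["cy"],[k for k in s]); print(s["extrinsics"].round(3) if hasattr(s["extrinsics"],"round") else s["extrinsics"])
s=manip.get_state();print(s)
```

```text
cell.py
pics
top 513.598163762687 513.598163762687 313.2798113546957 198.125466634818 ['img', 'fx', 'fy', 'cx', 'cy', 'extrinsics']
[[-1.710000e-01 -9.850000e-01 -5.000000e-03 -3.188000e+00]
 [ 9.640000e-01 -1.680000e-01  2.070000e-01 -5.430560e+02]
 [-2.050000e-01  3.000000e-02  9.780000e-01 -1.044826e+03]
 [ 0.000000e+00  0.000000e+00  0.000000e+00  1.000000e+00]]
scene 395.68319500992146 395.68319500992146 319.30258716022263 197.52558989119268 ['img', 'fx', 'fy', 'cx', 'cy', 'extrinsics']
[[ 5.90000e-01  8.08000e-01  4.00000e-03 -2.72193e+02]
 [-5.74000e-01  4.15000e-01  7.06000e-01  3.17442e+02]
 [ 5.69000e-01 -4.18000e-01  7.08000e-01 -1.41956e+03]
 [ 0.00000e+00  0.00000e+00  0.00000e+00  1.00000e+00]]
{'clock': 0.1, 'qpos': array([ 9.78878599e-01,  2.45731171e-01,  1.55885347e+00,  2.45080381e-05,
        1.33870169e+00, -1.74098193e-01]), 'dq': array([ 1.20562599e-05,  7.36147313e-04, -2.39927402e-03,  1.34771182e-04,
        6.69192671e-04,  6.31465632e-04]), 'effort': array([-1.14603023e-03, -4.16915095e+01, -3.15524769e+01,  6.86587393e-02,
        3.10132967e-02, -4.75337401e-05]), 'position': array([263.45761877, 593.67380127, 223.28465253]), 'eef_rot': array([-6.51418516e-01, -3.07264329e+00,  2.45316018e-03]), 'wrist_force': array([ 0.69585935, -0.5494346 , -0.84229714]), 'wrist_torque': array([-0.01089837, -0.03131164, -0.01485371]), 'gripper_force': 0.0, 'finger_gap': 93.86148292962451}
```

View pics/top0.png

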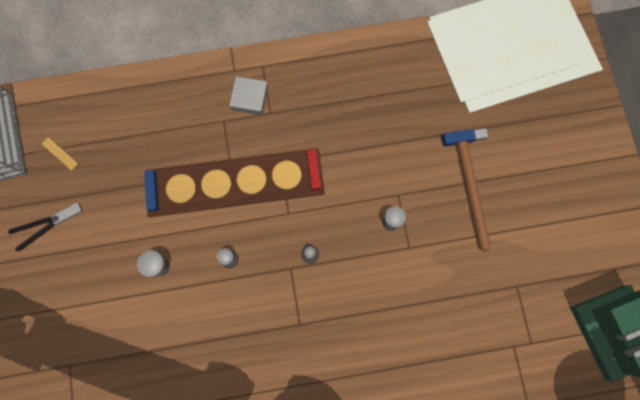

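View pics/scene0.png

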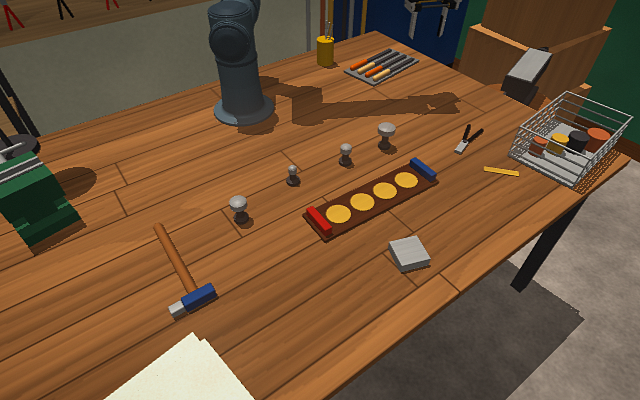

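The top view shows the blue block at (151,190), the red block at (314,170) and seats at (181,188), (216,184), (251,180) and (287,175). The dollies are d (151,264), b (227,257), a (310,254) and c (395,217), and the hammer is around (470,190). The scene view shows the same layout.

Create h.py:
```python
import cv2, numpy as np
from cell import manip
from scipy.spatial.transform import Rotation as R
def cast(s,u,v,z):
    E=np.array(s["extrinsics"]); Rm=E[:3,:3]; c=-Rm.T@E[:3,3]
    d=Rm.T@np.array([(u-s["cx"])/s["fx"],-(v-s["cy"])/s["fy"],-1]); return c+d*(z-c[2])/d[2]
def proj(s,p):
    E=np.array(s["extrinsics"]); q=E[:3,:3]@p+E[:3,3]; return np.array([s["cx"]+s["fx"]*q[0]/-q[2], s["cy"]+s["fy"]*q[1]/q[2]])
def blobs(m,amin=40):
    n,l,st,ce=cv2.connectedComponentsWithStats(m.astype(np.uint8)*255)
    return [(ce[i],st[i]) for i in range(1,n) if st[i][4]>amin]
def togo(x,y,z):
    s=manip.get_state(); Rm=R.from_rotvec(s["eef_rot"]); return Rm.inv().apply(np.array([x,y,z])-s["position"])
```

Run:
```python
from h import *
np.set_printoptions(precision=1,suppress=True)
for n in("top","scene"):
    s=manip.snapshot(n); hsv=cv2.cvtColor(s["img"],cv2.COLOR_RGB2HSV); H,S,V=[hsv[:,:,i].astype(int) for i in range(3)]
    print(n)
    print("seats"); 
    for c,st in blobs((H>17)&(H<30)&(S>130)&(V>170),120): print(c,st,cast(s,*c,13))
    print("red");
    for c,st in blobs(((H<5)|(H>175))&(S>190)&(V>110),60): print(c,st,cast(s,*c,36))
    print("grey")
    for c,st in blobs((S<50)&(V>75),40):
        if st[4]<1500 and 100<c[1]<300: print(c,st,[cast(s,*c,z)[:2] for z in (48,55,62,69)])
```

```text
top
seats
[ 59.2 153.2] [ 42 138  35  32 350] [746.4 455.4  13. ]
[286.3 174.4] [273 161  28  28 622] [607.9 -47.   13. ]
[251.1 179. ] [237 166  29  27 621] [611.1  33.   13. ]
[215.7 183.4] [202 170  29  28 626] [614.6 112.9  13. ]
[180.2 188. ] [166 175  29  27 621] [617.9 192.8  13. ]
red
grey
[480.5 133.6] [473 128  15  13 135] [array([ 616.8, -486.9]), array([ 614.8, -484.1]), array([ 612.8, -481.4]), array([ 610.8, -478.7])]
[ 66.5 213.1] [ 51 203  31  22 297] [array([595.2, 433.1]), array([593.3, 429.9]), array([591.5, 426.7]), array([589.6, 423.5])]
[394.4 217.3] [384 207  22  23 372] [array([ 465.1, -260.5]), array([ 464.1, -259.3]), array([ 463., -258.]), array([ 462. , -256.7])]
[310.  253.8] [302 246  16  17 204] [array([418.9, -69.1]), array([418.2, -69.1]), array([417.5, -69. ]), array([416.8, -69. ])]
[226.1 257.4] [217 248  21  19 272] [array([441.9, 106.9]), array([441.1, 105.8]), array([440.2, 104.7]), array([439.4, 103.6])]
[150.6 263.5] [137 250  27  27 580] [array([456.5, 265.8]), array([455.5, 263.7]), array([454.6, 261.6]), array([453.6, 259.4])]
scene
seats
[
[... 1381 characters left out ...]
 -258.6]), array([ 470.5, -261. ])]
[631.8 233.7] [624 222  16  28 131] [array([1101.5,  465.2]), array([1102. ,  455.9]), array([1102.4,  446.7]), array([1102.9,  437.4])]
[511.6 262.7] [478 233  64  61 451] [array([982.2, 156.7]), array([983.8, 150.4]), array([985.4, 144.1]), array([987. , 137.8])]
[408.9 250.3] [389 235  42  31 793] [array([821.3,  -6. ]), array([824.5, -10.8]), array([827.6, -15.6]), array([830.7, -20.3])]
[509.2 274.6] [503 266  13  16  53] [array([998.4, 124.9]), array([999.9, 118.9]), array([1001.3,  112.9]), array([1002.8,  106.8])]
[507.8 297.7] [496 289  25  18 111] [array([1031.5,   73.1]), array([1032.7,   67.6]), array([1033.8,   62.1]), array([1034.9,   56.5])]
```

Run:
```python
from h import *
np.set_printoptions(precision=1,suppress=True)
t=manip.snapshot("top"); s=manip.snapshot("scene")
im=[]
for S,u,v in((t,310,254),(t,226,257),(t,394,217),(t,150,263),(s,293,174),(s,346,152),(s,238,207),(s,386,133)):
    im.append(cv2.resize(S["img"][v-20:v+20,u-20:u+20],(200,200),interpolation=cv2.INTER_NEAREST))
cv2.imwrite("pics/crops.png",np.vstack([np.hstack(im[:4]),np.hstack(im[4:])])[:,:,::-1])
for n,u,v in(("a",310,254),("b",226,257),("c",394,217),("d",150,263)):
  for th in (95,110,125,140):
    c=t["img"][v-20:v+20,u-20:u+20]; hsv=cv2.cvtColor(c,cv2.COLOR_RGB2HSV)
    for ce,st in blobs((hsv[:,:,1]<60)&(hsv[:,:,2]>th),30): print(n,th,ce+[u-20,v-20],st[2:])
w=manip.snapshot("wrist"); E=np.array(w["extrinsics"]); print(w["fx"],-E[:3,:3].T@E[:3,3],E.round(2))
```

```text
a 95 [309.5 252. ] [ 12  11 106]
a 110 [309.4 252.1] [10 11 86]
a 125 [309.6 252. ] [10 10 67]
a 140 [309.7 252.2] [ 7  8 42]
b 95 [224.6 256.2] [ 16  18 219]
b 110 [224.4 256.3] [ 16  16 205]
b 125 [224.1 256.4] [ 16  16 188]
b 140 [224.1 256.7] [ 15  13 147]
c 95 [394.9 216.5] [ 21  21 355]
c 110 [395.2 216.4] [ 21  20 336]
c 125 [395.5 216.4] [ 20  20 323]
c 140 [396.1 216.4] [ 19  19 267]
d 95 [149.8 263.3] [ 26  27 561]
d 110 [149.6 263.3] [ 26  27 549]
d 125 [149.4 263.5] [ 26  26 529]
d 140 [149.5 264. ] [ 25  24 455]
289.4294139243428 [194.5 624.9 383.5] [[   0.4    0.9   -0.  -649.9]
 [  -0.9    0.4   -0.3   26. ]
 [  -0.2    0.1    1.  -390.4]
 [   0.     0.     0.     1. ]]
```

View pics/crops.png

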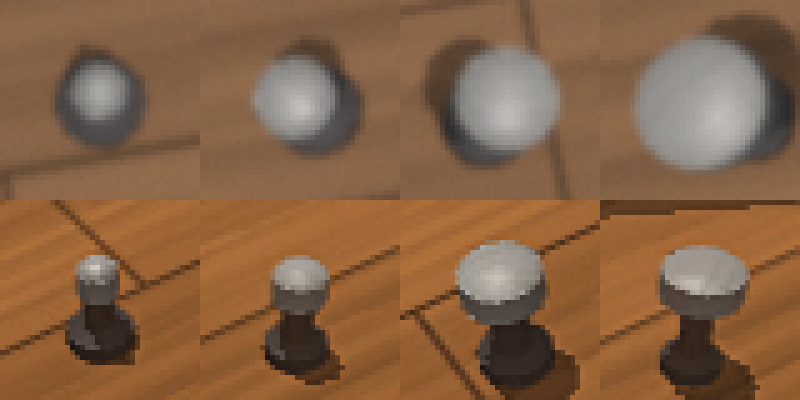

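Units first: shifts go in shares of 0.25 m and turns go in shares of 4 rad. So 0.17 rad / 4 = 0.0425.

Request:
{"fn": "step_hand", "kwargs": {
  "motion": [
    [[0, 0, 0], [0, 0, 0.0425], 94],
    [[0, 0, 0], [0, 0, 0.0425], 94],
    [[0, 0, 0], [0, 0, 0.0425], 94],
    [[0, 0, 0], [0, 0, 0.0425], 94],
    [[0, 0, 0], [0, 0, 0.0425], 94],
    [[0, 0, 0], [0, 0, 0.0425], 94],
    [[0, 0, 0], [0, 0, 0.0425], 94],
    [[0, 0, 0], [0, 0, 0], 94]
  ]
}}

```text
clock: 1.35
position: [263.7, 594.1, 224.2]
eef_rot: [2.26, 2.182, -0.0]
wrist_force: [-0.1, 0.0, -0.4]
finger_gap: 94.3
gripper_force: 0.0
```

Create pos.py:
```python
from h import *
np.set_printoptions(precision=1,suppress=True)
P={}
t=manip.snapshot("top")
for n,u,v,z in(("a",309.5,252.1,54),("b",224.4,256.4,61),("c",395,216.5,68),("d",149.7,263.5,75)): P[n]=cast(t,u,v,z)[:2]
S={"d":(608.5,-46.8),"c":(611.5,33.2),"b":(615.2,113),"a":(618.4,193.1)}
```

Run:
```python
from pos import *
s=manip.snapshot("scene")
for n,z in zip("abcd",(60,67,74,81)): print(n,P[n],proj(s,np.r_[P[n],z]),proj(s,np.r_[P[n],0]), proj(t,np.r_[P[n],3]))
st=manip.get_state(); Rm=R.from_rotvec(st["eef_rot"]).as_matrix(); print(Rm.round(3),st["qpos"].round(2)); print(togo(*P["d"],150))
```

```text
a [422.1 -68.6] [291.3 165.7] [292.2 181.4] [309.8 254.5]
b [442.9 108.1] [345.3 144.7] [344.2 162.2] [229.  258.9]
c [ 463.6 -258.5] [236.8 199. ] [240.9 218.6] [390.6 221.5]
d [453.1 259.4] [386.1 124.9] [383. 146.] [160.1 266.2]
[[ 0.  1. -0.]
 [ 1. -0. -0.]
 [-0. -0. -1.]] [1.  0.2 1.6 0.  1.3 1. ]
[-328.   200.7   74.2]
```

To row units: -46.86 mm / 250 = -0.1874, 28.67 mm / 250 = 0.1147.

Request:
{"fn": "step_hand", "kwargs": {
  "motion": [
    [[-0.1874, 0.1147, 0.04], [0, 0, 0], 94],
    [[-0.1874, 0.1147, 0.04], [0, 0, 0], 94],
    [[-0.1874, 0.1147, 0.04], [0, 0, 0], 94],
    [[-0.1874, 0.1147, 0.04], [0, 0, 0], 94],
    [[-0.1874, 0.1147, 0.04], [0, 0, 0], 94],
    [[-0.1874, 0.1147, 0.04], [0, 0, 0], 94],
    [[-0.1874, 0.1147, 0.04], [0, 0, 0], 94],
    [[0, 0, 0], [0, 0, 0], 94],
    [[0, 0, 0], [0, 0, 0], 94]
  ]
}}

```text
clock: 2.58
position: [452.1, 259.2, 154.4]
eef_rot: [-2.261, -2.181, -0.001]
wrist_force: [-0.6, -0.0, 0.7]
finger_gap: 94.2
gripper_force: 0.0
```

Run:
```python
from pos import *
print(togo(*P["d"],67))
s=manip.snapshot("wrist");cv2.imwrite("pics/w1.png",s["img"][:,:,::-1])
for z in (75,0):print(proj(s,np.r_[P["d"],z]))
```

```text
[-0.3  1.1 87.6]
[319.9 209.6]
[319.6 189.2]
```

View pics/w1.png

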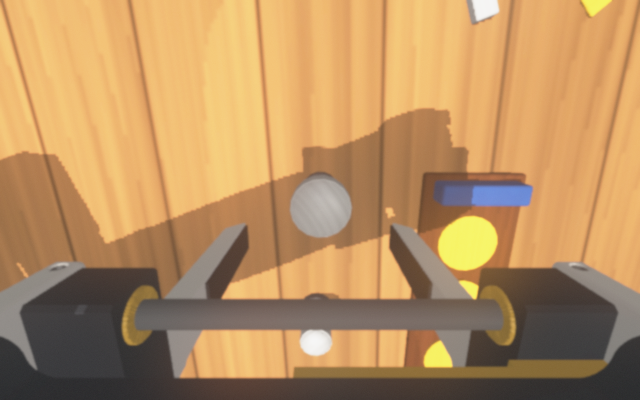

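The wrist view shows head d at (321,208), against a predicted (320,210). It sits centred between the open fingers, so I'll descend and grip.

To row units: 30 mm / 250 = 0.12, 17 mm / 250 = 0.068.

Request:
{"fn": "step_hand", "kwargs": {
  "motion": [
    [[0, 0, 0.12], [0, 0, 0], 94],
    [[0, 0, 0.12], [0, 0, 0], 94],
    [[0, 0, 0.068], [0, 0, 0], 94],
    [[0, 0, 0.04], [0, 0, 0], 94],
    [[0, 0, 0], [0, 0, 0], 94],
    [[0, 0, 0], [0, 0, 0], 40],
    [[0, 0, 0], [0, 0, 0], 40],
    [[0, 0, 0], [0, 0, 0], 40],
    [[0, 0, 0], [0, 0, 0], 40],
    [[0, 0, 0], [0, 0, 0], 40],
    [[0, 0, 0], [0, 0, 0], 40],
    [[0, 0, 0], [0, 0, 0], 40]
  ]
}}

```text
clock: 4.18
position: [452.7, 258.9, 67.6]
eef_rot: [2.262, 2.179, 0.002]
wrist_force: [2.4, 0.1, 0.6]
finger_gap: 53.3
gripper_force: 30.0
```

To row units: -43.7 mm / 250 = -0.1748, 22.26 mm / 250 = 0.089.

Request:
{"fn": "step_hand", "kwargs": {
  "motion": [
    [[0, 0, -0.1], [0, 0, 0], 40],
    [[0, 0, -0.172], [0, 0, 0], 40],
    [[0, 0, -0.172], [0, 0, 0], 40],
    [[-0.1748, 0.089, 0], [0, 0, 0], 40],
    [[-0.1748, 0.089, 0], [0, 0, 0], 40],
    [[-0.1748, 0.089, 0], [0, 0, 0], 40],
    [[-0.1748, 0.089, 0], [0, 0, 0], 40],
    [[-0.1748, 0.089, 0], [0, 0, 0], 40],
    [[-0.1748, 0.089, 0], [0, 0, 0], 40],
    [[-0.1748, 0.089, 0], [0, 0, 0], 40],
    [[0, 0, 0], [0, 0, 0], 40],
    [[0, 0, 0], [0, 0, 0], 40],
    [[0, 0, 0], [0, 0, 0], 40]
  ]
}}

```text
clock: 5.8
position: [595.6, -51.2, 177.4]
eef_rot: [-2.259, -2.18, 0.001]
wrist_force: [-0.4, 0.9, -4.5]
finger_gap: 53.5
gripper_force: 30.0
```

```bash
python3 -c "
from pos import *
print(togo(*S['d'],81))"
```

```text
[ 4.9 12.7 96.7]
```

To row units: 30 mm / 250 = 0.12, 20 mm / 250 = 0.08.

Request:
{"fn": "step_hand", "kwargs": {
  "motion": [
    [[0.0188, 0.0512, 0.12], [0, 0, 0], 40],
    [[0, 0, 0.12], [0, 0, 0], 40],
    [[0, 0, 0.08], [0, 0, 0], 40],
    [[0, 0, 0], [0, 0, 0], 40],
    [[0, 0, 0], [0, 0, 0], 40]
  ]
}}

```text
clock: 6.48
position: [610.3, -48.4, 99.6]
eef_rot: [2.261, 2.179, 0.002]
wrist_force: [0.1, -0.2, -3.6]
finger_gap: 53.5
gripper_force: 30.0
```

```bash
python3 -c "
from pos import *
print(togo(*S['d'],80.6))"
```

```text
[ 1.7 -2.2 19.3]
```

To row units: 8 mm / 250 = 0.032, 6 mm / 250 = 0.024.

Request:
{"fn": "step_hand", "kwargs": {
  "motion": [
    [[0.006, -0.0072, 0.032], [0, 0, 0], 40],
    [[0, 0, 0.024], [0, 0, 0], 40],
    [[0, 0, 0.016], [0, 0, 0], 40],
    [[0, 0, 0.004], [0, 0, 0], 40],
    [[0, 0, 0], [0, 0, 0], 40]
  ]
}}

```text
clock: 7.15
position: [607.6, -46.8, 80.5]
eef_rot: [-2.261, -2.179, 0.002]
wrist_force: [-4.9, 0.4, 5.1]
finger_gap: 53.4
gripper_force: 30.0
```

```bash
python3 -c "
from pos import *
print(togo(*S['d'],80.6))"
```

```text
[ 0.1  0.9 -0.1]
```

To row units: -42.3 mm / 250 = -0.1692, -28.9 mm / 250 = -0.1156.

Request:
{"fn": "step_hand", "kwargs": {
  "motion": [
    [[0, 0, 0], [0, 0, 0], 94],
    [[0, 0, 0], [0, 0, 0], 94],
    [[0, 0, 0], [0, 0, 0], 94],
    [[0, 0, 0], [0, 0, 0], 94],
    [[0, 0, -0.06], [0, 0, 0], 94],
    [[0, 0, -0.1], [0, 0, 0], 94],
    [[0, 0, -0.1], [0, 0, 0], 94],
    [[-0.1692, -0.1156, 0], [0, 0, 0], 94],
    [[-0.1692, -0.1156, 0], [0, 0, 0], 94],
    [[-0.1692, -0.1156, 0], [0, 0, 0], 94],
    [[-0.1692, -0.1156, 0], [0, 0, 0], 94],
    [[-0.1692, -0.1156, 0], [0, 0, 0], 94],
    [[0, 0, 0], [0, 0, 0], 94],
    [[0, 0, 0], [0, 0, 0], 94],
    [[0, 0, 0], [0, 0, 0], 94]
  ]
}}

```text
clock: 9.07
position: [456.2, -251.9, 144.5]
eef_rot: [2.26, 2.182, 0.0]
wrist_force: [-0.6, 1.1, 0.9]
finger_gap: 94.0
gripper_force: 0.0
```

```bash
python3 -c "
from pos import *
print(togo(*P['c'],60))"
```

```text
[-6.4  7.6 84.4]
```

To row units: 30 mm / 250 = 0.12, 25 mm / 250 = 0.1.

Request:
{"fn": "step_hand", "kwargs": {
  "motion": [
    [[-0.0256, 0.03, 0.1], [0, 0, 0], 94],
    [[0, 0, 0.12], [0, 0, 0], 94],
    [[0, 0, 0], [0, 0, 0], 94],
    [[0, 0, 0], [0, 0, 0], 94]
  ]
}}

```text
clock: 9.62
position: [463.5, -259.4, 90.2]
eef_rot: [2.26, 2.18, 0.0]
wrist_force: [0.2, 0.9, 0.3]
finger_gap: 93.8
gripper_force: 0.0
```

Run:
```python
from pos import *
print(togo(*P["c"],60))
s=manip.snapshot("wrist");cv2.imwrite("pics/w2.png",s["img"][:,:,::-1])
s2=manip.snapshot("top");cv2.imwrite("pics/t2.png",s2["img"][:,:,::-1])
print(proj(s,np.r_[P["c"],68]))
```

```text
[ 1.2 -0.2 30.6]
[318.3 233.1]
```

View pics/w2.png

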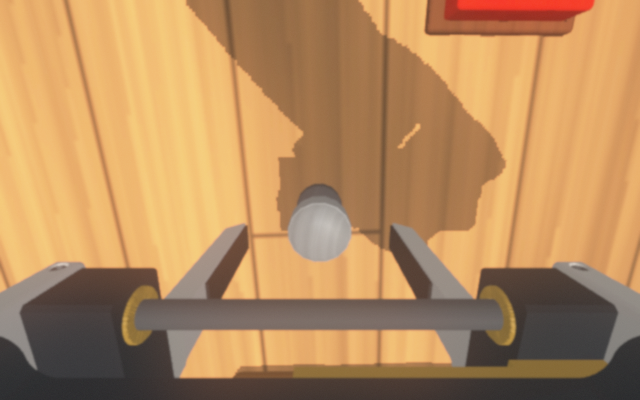

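View pics/t2.png

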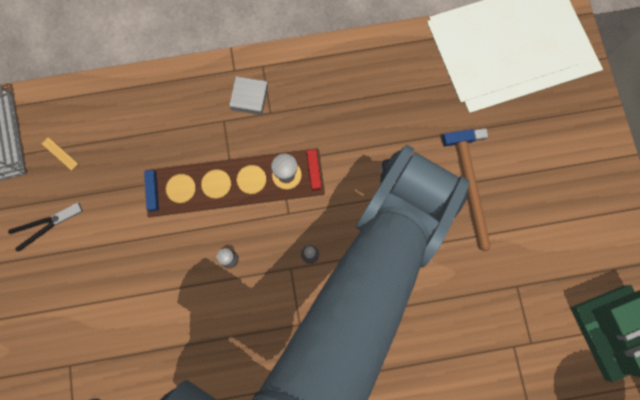

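The wrist view shows head c at (320,232), as predicted. The top view shows d standing on the red-side seat, with its head at (284,166).

To row units: 18 mm / 250 = 0.072, 12 mm / 250 = 0.048.

Request:
{"fn": "step_hand", "kwargs": {
  "motion": [
    [[0.004, 0, 0.072], [0, 0, 0], 94],
    [[0, 0, 0.048], [0, 0, 0], 94],
    [[0, 0, 0], [0, 0, 0], 94],
    [[0, 0, 0], [0, 0, 0], 30],
    [[0, 0, 0], [0, 0, 0], 30],
    [[0, 0, 0], [0, 0, 0], 30],
    [[0, 0, 0], [0, 0, 0], 30],
    [[0, 0, 0], [0, 0, 0], 30],
    [[0, 0, 0], [0, 0, 0], 30],
    [[0, 0, 0], [0, 0, 0], 30],
    [[0, 0, 0], [0, 0, 0], 30]
  ]
}}

```text
clock: 11.15
position: [463.2, -258.6, 59.5]
eef_rot: [2.262, 2.179, 0.001]
wrist_force: [2.5, -0.6, -0.2]
finger_gap: 43.3
gripper_force: 30.0
```

```bash
python3 -c "
from pos import *
print(togo(*S['c'],170))"
```

```text
[ 297.1  137.5 -110.5]
```

To row units: -43 mm / 250 = -0.172, 37.1 mm / 250 = 0.1484.

Request:
{"fn": "step_hand", "kwargs": {
  "motion": [
    [[0, 0, -0.1], [0, 0, 0], 30],
    [[0, 0, -0.172], [0, 0, 0], 30],
    [[0, 0, -0.172], [0, 0, 0], 30],
    [[0.1484, 0.07, 0], [0, 0, 0], 30],
    [[0.1484, 0.07, 0], [0, 0, 0], 30],
    [[0.1484, 0.07, 0], [0, 0, 0], 30],
    [[0.1484, 0.07, 0], [0, 0, 0], 30],
    [[0.1484, 0.07, 0], [0, 0, 0], 30],
    [[0.1484, 0.07, 0], [0, 0, 0], 30],
    [[0.1484, 0.07, 0], [0, 0, 0], 30],
    [[0.1484, 0.07, 0], [0, 0, 0], 30],
    [[0, 0, 0], [0, 0, 0], 30],
    [[0, 0, 0], [0, 0, 0], 30],
    [[0, 0, 0], [0, 0, 0], 30]
  ]
}}

```text
clock: 12.95
position: [613.0, 32.0, 169.7]
eef_rot: [-2.263, -2.178, 0.002]
wrist_force: [-0.2, -0.5, -3.3]
finger_gap: 43.0
gripper_force: 30.0
```

```bash
python3 -c "
from pos import *
print(togo(*S['c'],73.6))"
```

```text
[ 1.2 -1.6 96.3]
```

To row units: 30 mm / 250 = 0.12, 20 mm / 250 = 0.08.

Request:
{"fn": "step_hand", "kwargs": {
  "motion": [
    [[0.0036, -0.0064, 0.12], [0, 0, 0], 30],
    [[0, 0, 0.12], [0, 0, 0], 30],
    [[0, 0, 0.08], [0, 0, 0], 30],
    [[0, 0, 0], [0, 0, 0], 30],
    [[0, 0, 0.032], [0, 0, 0], 30],
    [[0, 0, 0.02], [0, 0, 0], 30],
    [[0, 0, 0.012], [0, 0, 0], 30],
    [[0, 0, 0], [0, 0, 0], 30],
    [[0, 0, 0], [0, 0, 0], 30]
  ]
}}

```text
clock: 14.12
position: [612.4, 33.9, 74.5]
eef_rot: [2.262, 2.18, 0.0]
wrist_force: [-0.3, -0.2, -3.6]
finger_gap: 43.4
gripper_force: 30.0
```

```bash
python3 -c "
from pos import *
print(togo(*S['c'],73.6))"
```

```text
[-0.7 -0.8  1. ]
```

To row units: -33.9 mm / 250 = -0.1356, 1.2 mm / 250 = 0.0048.

Request:
{"fn": "step_hand", "kwargs": {
  "motion": [
    [[-0.0028, -0.0028, 0.0048], [0, 0, 0], 30],
    [[0, 0, 0], [0, 0, 0], 30],
    [[0, 0, 0], [0, 0, 0], 94],
    [[0, 0, 0], [0, 0, 0], 94],
    [[0, 0, 0], [0, 0, 0], 94],
    [[0, 0, 0], [0, 0, 0], 94],
    [[0, 0, -0.06], [0, 0, 0], 94],
    [[0, 0, -0.1], [0, 0, 0], 94],
    [[0, 0, -0.1], [0, 0, 0], 94],
    [[0.0596, -0.1356, 0], [0, 0, 0], 94],
    [[0.0596, -0.1356, 0], [0, 0, 0], 94],
    [[0.0596, -0.1356, 0], [0, 0, 0], 94],
    [[0.0596, -0.1356, 0], [0, 0, 0], 94],
    [[0.0596, -0.1356, 0], [0, 0, 0], 94],
    [[0, 0, 0], [0, 0, 0], 94],
    [[0, 0, 0], [0, 0, 0], 94],
    [[0, 0, 0], [0, 0, 0], 94]
  ]
}}

```text
clock: 16.3
position: [445.9, 113.5, 138.6]
eef_rot: [2.262, 2.179, 0.001]
wrist_force: [-0.3, -0.1, 0.5]
finger_gap: 93.8
gripper_force: 0.0
```

```bash
python3 -c "
from pos import *
print(togo(*P['b'],53))
s=manip.snapshot('wrist');cv2.imwrite('pics/w3.png',s['img'][:,:,::-1])
print(proj(s,np.r_[P['b'],61]))"
```

```text
[-5.5 -2.7 85.4]
[315.5 216.1]
```

View pics/w3.png

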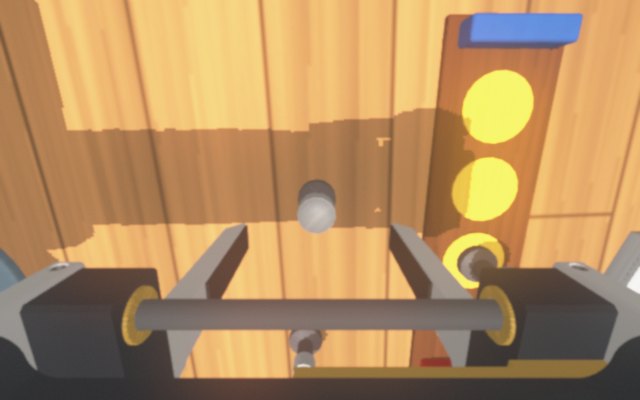

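The wrist view shows head b at (317,214), against a predicted (315.5,216). The c foot is centred on its seat near (475,262).

To row units: 30 mm / 250 = 0.12, 25 mm / 250 = 0.1.

Request:
{"fn": "step_hand", "kwargs": {
  "motion": [
    [[-0.022, -0.0108, 0.12], [0, 0, 0], 94],
    [[0, 0, 0.1], [0, 0, 0], 94],
    [[0, 0, 0.072], [0, 0, 0], 94],
    [[0, 0, 0.048], [0, 0, 0], 94],
    [[0, 0, 0], [0, 0, 0], 94],
    [[0, 0, 0], [0, 0, 0], 94],
    [[0, 0, 0], [0, 0, 0], 20],
    [[0, 0, 0], [0, 0, 0], 20],
    [[0, 0, 0], [0, 0, 0], 20],
    [[0, 0, 0], [0, 0, 0], 20],
    [[0, 0, 0], [0, 0, 0], 20],
    [[0, 0, 0], [0, 0, 0], 20],
    [[0, 0, 0], [0, 0, 0], 20],
    [[0, 0, 0], [0, 0, 0], 20],
    [[0, 0, 0], [0, 0, 0], 20],
    [[0, 0, 0], [0, 0, 0], 20]
  ]
}}

```text
clock: 18.4
position: [442.1, 108.5, 53.2]
eef_rot: [2.262, 2.18, 0.001]
wrist_force: [0.7, -0.2, -0.3]
finger_gap: 33.3
gripper_force: 30.0
```

```bash
python3 -c "
from pos import *
print(togo(*S['b'],165))"
```

```text
[  10.9  172.8 -111.7]
```

To row units: -43 mm / 250 = -0.172, 34.6 mm / 250 = 0.1384.

Request:
{"fn": "step_hand", "kwargs": {
  "motion": [
    [[0, 0, -0.1], [0, 0, 0], 20],
    [[0, 0, -0.172], [0, 0, 0], 20],
    [[0, 0, -0.172], [0, 0, 0], 20],
    [[0.0088, 0.1384, 0], [0, 0, 0], 20],
    [[0.0088, 0.1384, 0], [0, 0, 0], 20],
    [[0.0088, 0.1384, 0], [0, 0, 0], 20],
    [[0.0088, 0.1384, 0], [0, 0, 0], 20],
    [[0.0088, 0.1384, 0], [0, 0, 0], 20],
    [[0, 0, 0], [0, 0, 0], 20],
    [[0, 0, 0], [0, 0, 0], 20],
    [[0, 0, 0], [0, 0, 0], 20]
  ]
}}

```text
clock: 19.82
position: [614.0, 113.3, 163.6]
eef_rot: [-2.261, -2.18, 0.002]
wrist_force: [0.6, 0.0, -1.9]
finger_gap: 33.3
gripper_force: 30.0
```

```bash
python3 -c "
from pos import *
print(togo(*S['b'],66.6))"
```

```text
[-0.2  1.1 97.3]
```

To row units: 30 mm / 250 = 0.12, 20 mm / 250 = 0.08.

Request:
{"fn": "step_hand", "kwargs": {
  "motion": [
    [[-0.0008, 0.002, 0.12], [0, 0, 0], 20],
    [[0, 0, 0.12], [0, 0, 0], 20],
    [[0, 0, 0.08], [0, 0, 0], 20],
    [[0, 0, 0], [0, 0, 0], 20],
    [[0, 0, 0.032], [0, 0, 0], 20],
    [[0, 0, 0.02], [0, 0, 0], 20],
    [[0, 0, 0.012], [0, 0, 0], 20],
    [[0, 0, 0], [0, 0, 0], 20],
    [[0, 0, 0], [0, 0, 0], 20]
  ]
}}

```text
clock: 21.0
position: [615.9, 112.9, 68.3]
eef_rot: [2.262, 2.18, 0.001]
wrist_force: [-0.7, 0.2, -2.7]
finger_gap: 33.3
gripper_force: 30.0
```

```bash
python3 -c "
from pos import *
print(togo(*S['b'],66.6))"
```

```text
[ 0.  -0.7  1.7]
```

To row units: -32.2 mm / 250 = -0.1288, -30.3 mm / 250 = -0.1212.

Request:
{"fn": "step_hand", "kwargs": {
  "motion": [
    [[0, -0.002, 0.0068], [0, 0, 0], 20],
    [[0, 0, 0], [0, 0, 0], 20],
    [[0, 0, 0], [0, 0, 0], 94],
    [[0, 0, 0], [0, 0, 0], 94],
    [[0, 0, 0], [0, 0, 0], 94],
    [[0, 0, 0], [0, 0, 0], 94],
    [[0, 0, -0.06], [0, 0, 0], 94],
    [[0, 0, -0.12], [0, 0, 0], 94],
    [[0, 0, -0.1], [0, 0, 0], 94],
    [[-0.1212, -0.1288, 0], [0, 0, 0], 94],
    [[-0.1212, -0.1288, 0], [0, 0, 0], 94],
    [[-0.1212, -0.1288, 0], [0, 0, 0], 94],
    [[-0.1212, -0.1288, 0], [0, 0, 0], 94],
    [[-0.1212, -0.1288, 0], [0, 0, 0], 94],
    [[-0.1212, -0.1288, 0], [0, 0, 0], 94],
    [[0, 0, 0], [0, 0, 0], 94],
    [[0, 0, 0], [0, 0, 0], 94],
    [[0, 0, 0], [0, 0, 0], 94]
  ]
}}

```text
clock: 23.3
position: [416.2, -61.2, 136.9]
eef_rot: [2.26, 2.181, 0.001]
wrist_force: [-0.2, -0.2, -0.2]
finger_gap: 94.1
gripper_force: 0.0
```

```bash
python3 -c "
from pos import *
print(togo(*P['a'],46))
s=manip.snapshot('wrist');cv2.imwrite('pics/w4.png',s['img'][:,:,::-1])
print(proj(s,np.r_[P['a'],54]))"
```

```text
[-7.3  6.2 90.6]
[325.7 216.1]
```

View pics/w4.png

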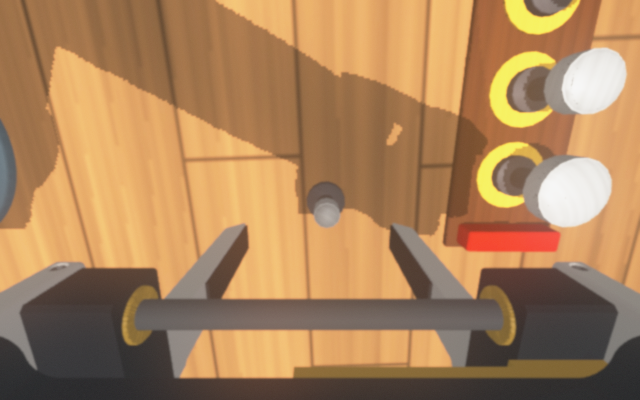

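The wrist view shows head a at (327,214), against a predicted (326,216). Dollies d, c and b stand centred on their seats at the right.

To row units: 30 mm / 250 = 0.12, 25 mm / 250 = 0.1.

Request:
{"fn": "step_hand", "kwargs": {
  "motion": [
    [[-0.0292, 0.0248, 0.12], [0, 0, 0], 94],
    [[0, 0, 0.1], [0, 0, 0], 94],
    [[0, 0, 0.08], [0, 0, 0], 94],
    [[0, 0, 0.06], [0, 0, 0], 94],
    [[0, 0, 0], [0, 0, 0], 94],
    [[0, 0, 0], [0, 0, 0], 94],
    [[0, 0, 0], [0, 0, 0], 10],
    [[0, 0, 0], [0, 0, 0], 10],
    [[0, 0, 0], [0, 0, 0], 10],
    [[0, 0, 0], [0, 0, 0], 10],
    [[0, 0, 0], [0, 0, 0], 10],
    [[0, 0, 0], [0, 0, 0], 10],
    [[0, 0, 0], [0, 0, 0], 10],
    [[0, 0, 0], [0, 0, 0], 10],
    [[0, 0, 0], [0, 0, 0], 10],
    [[0, 0, 0], [0, 0, 0], 10]
  ]
}}

```text
clock: 25.4
position: [421.4, -69.1, 46.4]
eef_rot: [2.262, 2.18, 0.0]
wrist_force: [0.5, 0.3, -0.6]
finger_gap: 23.2
gripper_force: 30.0
```

```bash
python3 -c "
from pos import *
print(togo(*S['a'],165))"
```

```text
[ 269.3  187.2 -118.6]
```

To row units: -45 mm / 250 = -0.18, 33.7 mm / 250 = 0.1348.

Request:
{"fn": "step_hand", "kwargs": {
  "motion": [
    [[0, 0, -0.1], [0, 0, 0], 10],
    [[0, 0, -0.18], [0, 0, 0], 10],
    [[0, 0, -0.18], [0, 0, 0], 10],
    [[0.1348, 0.0936, 0], [0, 0, 0], 10],
    [[0.1348, 0.0936, 0], [0, 0, 0], 10],
    [[0.1348, 0.0936, 0], [0, 0, 0], 10],
    [[0.1348, 0.0936, 0], [0, 0, 0], 10],
    [[0.1348, 0.0936, 0], [0, 0, 0], 10],
    [[0.1348, 0.0936, 0], [0, 0, 0], 10],
    [[0.1348, 0.0936, 0], [0, 0, 0], 10],
    [[0.1348, 0.0936, 0], [0, 0, 0], 10],
    [[0, 0, 0], [0, 0, 0], 10],
    [[0, 0, 0], [0, 0, 0], 10],
    [[0, 0, 0], [0, 0, 0], 10]
  ]
}}

```text
clock: 27.2
position: [617.7, 192.5, 161.1]
eef_rot: [-2.263, -2.179, 0.001]
wrist_force: [0.6, -0.1, -1.8]
finger_gap: 22.9
gripper_force: 30.0
```

```bash
python3 -c "
from pos import *
print(togo(*S['a'],59.6))"
```

```text
[  0.6   0.6 101.7]
```

To row units: 30 mm / 250 = 0.12, 22 mm / 250 = 0.088.

Request:
{"fn": "step_hand", "kwargs": {
  "motion": [
    [[0.0016, 0.0016, 0.12], [0, 0, 0], 10],
    [[0, 0, 0.12], [0, 0, 0], 10],
    [[0, 0, 0.088], [0, 0, 0], 10],
    [[0, 0, 0], [0, 0, 0], 10],
    [[0, 0, 0.036], [0, 0, 0], 10],
    [[0, 0, 0.02], [0, 0, 0], 10],
    [[0, 0, 0.016], [0, 0, 0], 10],
    [[0, 0, 0], [0, 0, 0], 10],
    [[0, 0, 0], [0, 0, 0], 10]
  ]
}}

```text
clock: 28.38
position: [619.0, 193.8, 61.7]
eef_rot: [2.262, 2.18, 0.001]
wrist_force: [-0.3, 0.6, -1.7]
finger_gap: 23.3
gripper_force: 30.0
```

```bash
python3 -c "
from pos import *
print(togo(*S['a'],59.6))"
```

```text
[-0.7 -0.6  2.1]
```

To row units: 44 mm / 250 = 0.176, -40 mm / 250 = -0.16.

Request:
{"fn": "step_hand", "kwargs": {
  "motion": [
    [[-0.002, -0.002, 0.008], [0, 0, 0], 10],
    [[0, 0, 0], [0, 0, 0], 10],
    [[0, 0, 0], [0, 0, 0], 94],
    [[0, 0, 0], [0, 0, 0], 94],
    [[0, 0, 0], [0, 0, 0], 94],
    [[0, 0, 0], [0, 0, 0], 94],
    [[0, 0, -0.06], [0, 0, 0], 94],
    [[0, 0, -0.12], [0, 0, 0], 94],
    [[0, 0, -0.16], [0, 0, 0], 94],
    [[0, 0, -0.16], [0, 0, 0], 94],
    [[0.176, -0.14, 0], [0, 0, 0], 94],
    [[0.176, -0.14, 0], [0, 0, 0], 94],
    [[0.176, -0.14, 0], [0, 0, 0], 94],
    [[0.176, -0.14, 0], [0, 0, 0], 94],
    [[0.176, -0.14, 0], [0, 0, 0], 94],
    [[0.176, -0.14, 0], [0, 0, 0], 94],
    [[0.176, -0.14, 0], [0, 0, 0], 94],
    [[0.176, -0.14, 0], [0, 0, 0], 94],
    [[0, 0, 0], [0, 0, 0], 94],
    [[0, 0, 0], [0, 0, 0], 94]
  ]
}}

```text
clock: 30.92
position: [351.8, 555.2, 185.0]
eef_rot: [2.262, 2.18, 0.001]
wrist_force: [0.1, -0.6, -0.4]
finger_gap: 93.7
gripper_force: 0.0
```

Run:
```python
from pos import *
s=manip.snapshot("scene")
im=[cv2.resize(t["img"][130:230,130:340],(630,300),interpolation=cv2.INTER_CUBIC),cv2.resize(s["img"][130:230,260:470],(630,300),interpolation=cv2.INTER_CUBIC)]
cv2.imwrite("pics/end.png",np.vstack(im)[:,:,::-1])
# expected head centre pixels vs bright head blobs in top view
hsv=cv2.cvtColor(t["img"],cv2.COLOR_RGB2HSV)
for n,z,r in zip("abcd",(54,61,68,75),(12,17,22,27)):
    e=proj(t,np.r_[S[n],z+13]); u,v=e.round().astype(int); k=9+r//3
    m=(hsv[v-k:v+k,u-k:u+k,1]<60)&(hsv[v-k:v+k,u-k:u+k,2]>105)
    for ce,st in blobs(m,30):
        p=ce+[u-k,v-k]; print(n,e,p,cast(t,*p,z+13)[:2]-S[n],st[4])
```

```text
a [173.5 182.1] [173.2 181.8] [0.8 0.6] 94
b [210.1 176.5] [210.4 176. ] [ 1.  -0.7] 196
c [247. 171.] [247.2 170.6] [ 0.8 -0.5] 334
d [284.2 165.2] [283.8 165.7] [-0.8  1.1] 519
```

View pics/end.png

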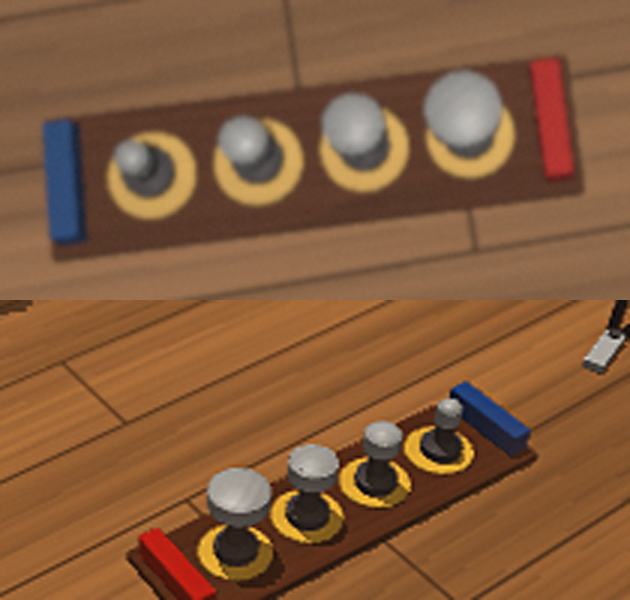

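All four dollies stand upright and centred to within about 1.5 mm, from largest at red to smallest at blue (crop positions 465, 355, 245 and 135). The gripper is open and clear.

```bash
python3 -c "
from cell import manip
print(manip.hand_in())"
```

```text
the job is handed in; nothing more can be done
None
```

The job is handed in: all four dollies stand upright on their seats, largest next to red and smallest next to blue, each measured within about 1.5 mm of its seat centre, with the gripper open and clear and the arm never sent near the hammer; the hand-in gave no verdict.

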